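Hang the immersion probe in the water bath's rim clip

TASK

Lift the red-headed immersion probe out of its parking stand and hang it by its own hook on the far rim of the steel water bath, rod inside the bath and hook tongue outside, down between the wall and the blue spring clip. Push it fully home, flush on the rim, and settle it with a firm, steady push of about 18 N for a moment, not much harder, for the bath stands on soft feet that give; then let go and leave it hanging upright. Do not push on the bath with the gripper itself, and leave everything else where it is.

Things in the scene. Friction and masses are not known exactly. Their poses are not given: they have to be found in the camera images.
- probe: Red plastic head 26 x 26 x 46 mm, steel rod 10 mm thick below it, flat steel hook on its +x side; 0.13-0.20 kg. Origin: rod axis at the head's underside (head z 0 to 46, rod down to -80); z up. Hook: 6 mm thick bridge along +x at z 0 to 6, then a tongue 24 wide (y), x 22 to 27, down to a rounded tip at z -30. Starts upright, head resting on the stand's tube. Grip the head's y faces from above.
- hook_corner (a point): On the probe, the inner corner of the hook, where the bridge's underside meets the tongue's inner face: 22 mm along the probe's +x from its origin, z = 0. Axes as the probe's. It coincides with rim_corner when the hook is fully home.
- bath: Open, empty steel tank 160 x 240 x 100 mm (x, y, z), walls 5 mm; origin centre of underside, z up, x towards the far wall, which has the clip. Rim 136 mm above the table. On soft rubber feet on a fixed base plate: cannot slide or turn, but sinks some way when pressed down (18 mm at most) and rises again when let go. Must not be pressed with much more than 20 N.
- rim_corner (a point): On the bath, top outer edge of its far (+x) wall, in the middle of the clip; x points outward from the wall, y along the rim, z up. The rim's flat top runs 5 mm inward from here. Rises and sinks with the bath.
- clip: Blue spring clip, 50 mm wide (y), outside the far wall; origin at rim_corner at rest, same axes. Pinch bar 22 mm below the rim, 1.5 mm off the wall at rest; the lip above it flares 24 deg outward, mouth 9 mm off the wall, 4 mm below the rim. The tongue must force it outward (0.55 N/mm): about 4 to 8 N of push, which sinks the bath. Friction holds the hook even if not fully home.
- stand: Fixed parking stand: dark disc foot 76 mm across and 10 mm high with an upright aluminium tube, 30 mm outside, 16 mm bore. Origin at the centre of its underside.
- stand_top (a point): Centre of the top of the stand's tube, 105 mm above the table.
- beaker: Loose empty glass beaker, 68 mm across, 95 mm high, origin at its underside; stands on the other side of the bath from the stand.
- weight: Loose brass weight, 44 mm across, 60 mm high; origin at its underside.
- cap: Loose white plastic cap, 36 mm across, 14 mm high; origin at its underside.
- caliper: Loose caliper lying flat, 160 mm long, 8 mm thick.
- jar: Loose jar with blue lid, 60 mm across, 100 mm high; origin at its underside.
- lens: Loose lens in a black ring on a grey foot, 50 mm square foot, 124 mm high.
Not all that is in view belongs to the job. Leave any yellow look-alike of the stand alone.

How it is judged (in metres and radians):
On the way, in this order (a step that is already met when the one before it is completed fails the run):
1. the probe is lifted clear of its stand (hook_corner more than 90 mm from the tube's top) (distance between hook_corner and stand_top above 0.09 m), for 0.1 s.
2. the hook's tongue is between the bath's far wall and the clip (bridge between 3 and 15 mm above the rim) (z of hook_corner in the frame of rim_corner between 0.003 and 0.015 m and x of hook_corner in the frame of rim_corner between -0.004 and 0.01 m and y of hook_corner in the frame of rim_corner between -0.014 and 0.014 m).
3. the hook is home (bridge within 2.5 mm of the rim) and pressed firmly on it, with more than 13 N (z of hook_corner in the frame of rim_corner between -0.004 and 0.0025 m and x of hook_corner in the frame of rim_corner between -0.005 and 0.005 m and y of hook_corner in the frame of rim_corner between -0.014 and 0.014 m and contact force between probe and bath above 13 N), for 0.3 s.
At the end, for the whole second after the job is handed in: The probe hangs released and at rest on the bath's far rim, tongue in the clip: hook_corner within 2.5 mm above rim_corner (4 mm below), 5 mm across the rim and 14 mm along it, the probe upright within 0.1 rad (z of hook_corner in the frame of rim_corner between -0.004 and 0.0025 m and x of hook_corner in the frame of rim_corner between -0.005 and 0.005 m and y of hook_corner in the frame of rim_corner between -0.014 and 0.014 m and angle between probe's own z axis and vertical below 0.1 rad and linear speed of probe below 0.02 m/s); the robot touches nothing.
It fails at once if the probe is pressed on the bath and its clip with more than 25 N (contact force between probe and bath above 25 N).
It fails at once if the robot's fingers or arm push on the bath with more than 5 N (contact force between any of the fingers, the arm and bath above 5 N).
It fails at once if a bystander is moved more than 20 mm (distance of any of beaker, weight, cap, caliper, jar, lens from where it was at the start of the episode above 0.02 m).
It also fails if it takes over 72 s, if anything falls off the work surface, if the arm or the gripper's body presses on something with over 40 N, if the wrist force passes 120 N, or if a joint passes its speed limit or range.

ROBOT

A 6-joint arm with a two-finger parallel gripper is mounted at the origin on the work surface. World frame = base frame: x ahead of the robot, y to its left, z up, the work surface at z = 0. Lengths are in mm, angles in rad, forces in N, time in s.
With the tool pointing down it reaches from about 300 to 775 mm from the base axis. Payload 14.6 kg.
Tool frame: the origin (TCP) lies on the centre line of the jaws, within the pads' length; the fingertips stand manip.finger_overhang ahead of it and the grasp point (between the pads) lies 11 mm behind it (manip.finger_overhang is the distance from the TCP to the fingertips, in mm); y points along the fingers, x is the direction in which the jaws open and shut, and the axes are right-handed (so a half turn about y gives the same grasp; the last joint's range is limited). The gripper opens to 94 mm and grips with 3 to 60 N. Pads are 16 mm wide; open, the fingers measure 119 mm over their backs; the gripper's body (75 mm by 177 mm) begins 78 mm behind the grasp point.
Start: joints at [1.233, 0.3, 1.521, -0, 1.321, -0.067], TCP at [147.124, 529.947, 213.446] pointing down, gripper open.
Joint ranges: [-3.03, 3.03], [-0.79, 2.21], [0.23, 2.52], [-1.04, 4.18], [0, 3.07], [-2.55, 2.55]. Speed limits (rad/s): [2.22, 2.22, 2.57, 3.14, 3.14, 3.14].

INTERFACE

Orientations are given as [roll, pitch, yaw] about the fixed x, y, z axes, in that order (R = Rz(yaw) Ry(pitch) Rx(roll)).
In Python, from cell import monitor, viewer, ticket, manip gives the robot as it stands.
- The arm moves only by the shell command python3 -m jog 'ROWS' [FORCE]. ROWS is JSON, a list of rows, each an object of numbers: "grip": the finger opening in cm, from 0 to 9.4; "dx", "dy", "dz": the shift along the tool's x, y, z in cm; "spin": the turn about the tool's y in degrees. In form: [{"grip": .., "dx": .., "dy": .., "dz": .., "spin": ..}, ...]. A call has 1 to 20 rows; each row is the pose to reach, as a shift and turn from the pose commanded when the call began, along the tool's axes at that moment; what a row does not reach only later rows make up. A row lasts 1/8 s, in which the tool goes at most 62.5 mm and 10.7 degrees, less where a joint would pass 70% of its speed; a pose out of reach is approached as far as the arm can. A call with a gripper value outside its range is refused whole. The fingers move at their own pace and stop on an object; FORCE is the grip in N (left out, the last holds). Time passes only in rows, so rows that repeat a pose let the fingers close. It gives the time, the measured TCP pose, the force and the opening at its end, in the units of the state.
- monitor.read_state(): the state, without advancing time (a new reading comes with each control period).
- viewer.camera(name): name is "scene" or "top" or "wrist"; returns a dict with "color" (400x640x3 uint8, red, green, blue), "vertical_fov" (degrees; the focal length in pixels is half the picture's height over the tangent of half this angle, whatever the lens; pixels are square), "cx", "cy" (the principal point, pixels), "rvec" (rotation vector, rad) and "tvec" (3), from world to camera coordinates, as OpenCV has them. Camera axes: x right, y down, z forward; pixel columns grow to the right and rows downward; lengths in mm; the calibration is good to about 2 mm. The wrist camera is an equidistant fisheye: a pixel r from the principal point sees the ray r / f radians off the axis. A picture is of the moment at which its call begins. There is no depth.
- ticket.sign_off(): hands the job in, once; it reports no verdict.
The state is a dict: "clock": time; "joints": joint angles; "qd": joint speeds; "effort": joint torques, N m; "eef_pos": TCP position; "eef_rot": TCP orientation; "wrist_force": force on the tool from outside, world axes, zero at the start; "moment": the same for the moment, N m; "finger_gap": finger opening in mm.
Only numpy, scipy, OpenCV 4.12 (cv2) and the standard library are available. Lean on these libraries where they do the work, as an engineer would, in place of code of your own. Each camera call takes 0.05 s, during which the arm holds its last target. There are 200 camera calls.

## Working session

There is one attempt and no reset: what is moved stays moved. The work goes in short steps, Python scripts to look and compute and a shell command to move; the robot and the scene stay as the last step left them, time stands still between calls to the robot, and variables do not carry over. Pictures are saved under pics/ and viewed, about 8 in all and at most 12, crops included, and the job is handed in when it is done.

```bash
mkdir -p pics; ls
python3 - <<'E'
from cell import monitor, viewer, ticket, manip
import cv2
print(monitor.read_state()); print(manip.finger_overhang)
for n in ("scene","top"):
    c=viewer.camera(n); print(n,{k:v for k,v in c.items() if k!="color"})
    cv2.imwrite(f"pics/{n}0.png",c["color"][:,:,::-1])
E
```

```text
pics
{'clock': 0.0, 'joints': array([ 1.23337160e+00,  3.00437618e-01,  1.52160888e+00, -2.97390566e-05,
        1.32070621e+00, -6.65693400e-02]), 'qd': array([ 2.19304329e-04, -1.09969498e-04,  3.39640592e-04, -2.08027058e-04,
        1.98045545e-03, -3.87378409e-05]), 'effort': array([ 2.68222779e-03, -5.31811595e+01, -3.52730584e+01,  7.09373178e-02,
        2.44394486e-02, -8.52377752e-05]), 'eef_pos': array([147.06087098, 529.69727983, 212.89293688]), 'eef_rot': array([-1.57074790e+00,  1.15940099e-03,  1.29994835e+00]), 'wrist_force': array([ 0.35510882, -0.77797871,  0.21011435]), 'moment': array([-0.04935334,  0.00833592,  0.02425797]), 'finger_gap': 93.979157627467}
8.0
scene {'vertical_fov': 54.54253702131997, 'cx': 320.018748150155, 'cy': 198.7146108483388, 'rvec': array([ 1.82448033,  1.46873738, -0.6767756 ]), 'tvec': array([-100.47798206, -208.4365353 , 1377.86633932])}
top {'vertical_fov': 45.42307844241683, 'cx': 318.99811119149626, 'cy': 196.8054638122424, 'rvec': array([ 2.13150388, -2.17391231,  0.13522291]), 'tvec': array([  26.81370749,  466.30556934, 1187.61266587])}
```

View pics/scene0.png

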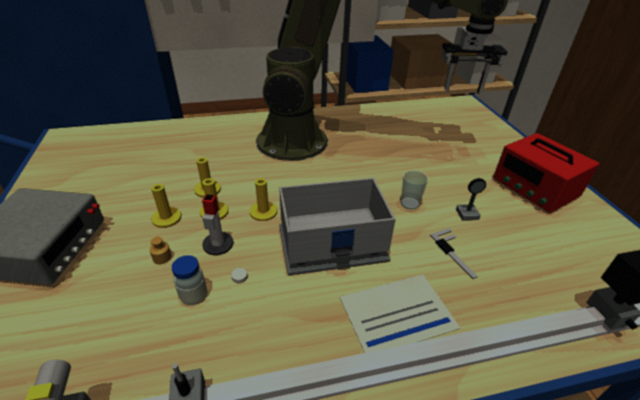

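View pics/top0.png

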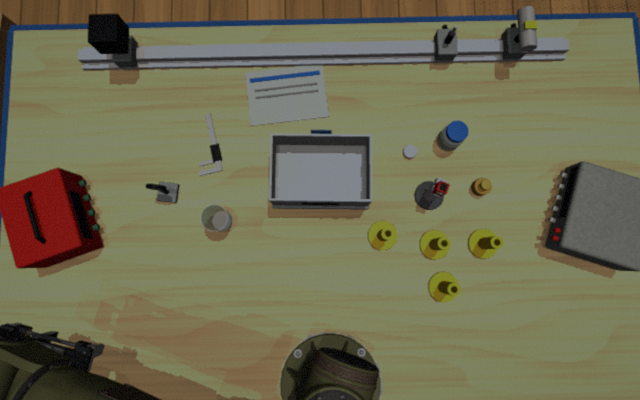

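Candidates: the probe's red head on the dark disc stand (top 440,188; scene 211,205), against the yellow look-alike stands (top 383,235 / 435,243 / 484,243 / 444,287), which carry no head. The red instrument (top 50,220) is also not it. Choice: the red head on the dark foot. A close crop will check it.

```bash
cat > h.py <<'E'
import numpy as np, cv2
from cell import monitor, viewer
def cam(n,save=None):
    c=viewer.camera(n); c["R"]=cv2.Rodrigues(c["rvec"])[0]; c["f"]=200/np.tan(np.radians(c["vertical_fov"])/2)
    c["C"]=-c["R"].T@c["tvec"]; c["fish"]=n=="wrist"
    if save: cv2.imwrite("pics/"+save,c["color"][:,:,::-1])
    return c
def ray(c,u,v):
    x,y=(u-c["cx"])/c["f"],(v-c["cy"])/c["f"]
    if c["fish"]:
        r=np.hypot(x,y); s=np.sin(r)/r if r>1e-9 else 1
        d=np.array([x*s,y*s,np.cos(r)])
    else: d=np.array([x,y,1.])
    d=c["R"].T@d; return d/np.linalg.norm(d)
def plane(c,u,v,z):
    d=ray(c,u,v); return c["C"]+d*(z-c["C"][2])/d[2]
def proj(c,p):
    q=c["R"]@np.asarray(p,float)+c["tvec"]
    if c["fish"]:
        r=np.hypot(q[0],q[1]); k=np.arctan2(r,q[2])/r
        return c["cx"]+c["f"]*q[0]*k, c["cy"]+c["f"]*q[1]*k
    return c["cx"]+c["f"]*q[0]/q[2], c["cy"]+c["f"]*q[1]/q[2]
def tri(c1,p1,c2,p2):
    a,b=ray(c1,*p1),ray(c2,*p2); 
    A=np.stack([a,-b],1); s,_,_,_=np.linalg.lstsq(A,c2["C"]-c1["C"],rcond=None)
    P,Q=c1["C"]+a*s[0],c2["C"]+b*s[1]; return (P+Q)/2,np.linalg.norm(P-Q)
def redmask(im):
    h=cv2.cvtColor(im,cv2.COLOR_RGB2HSV); return (((h[...,0]<8)|(h[...,0]>172))&(h[...,1]>150)&(h[...,2]>50)).astype(np.uint8)
E
python3 - <<'E'
from h import *
t=cam("top"); s=cam("scene")
def blob(c,x0,x1,y0,y1):
    m=np.zeros((400,640),np.uint8); m[y0:y1,x0:x1]=redmask(c["color"])[y0:y1,x0:x1]
    n,l,st,ce=cv2.connectedComponentsWithStats(m); i=1+st[1:,4].argmax(); return ce[i],st[i]
bt,bs=blob(t,400,470,160,220),blob(s,190,235,180,235); print(bt,bs)
print("head centre",tri(t,bt[0],s,bs[0]))
# bath rim corner estimates (top view) at z=136
for p in [(270,136),(369,134),(371,204),(270,205)]: print(p,plane(t,*p,136).round(1))
a=cv2.resize(t["color"][160:215,390:470],None,fx=5,fy=5,interpolation=cv2.INTER_CUBIC)
b=cv2.resize(t["color"][120:215,260:380],None,fx=3.3334,fy=3.3334,interpolation=cv2.INTER_CUBIC)
d=cv2.resize(s["color"][185:260,180:260],None,fx=5,fy=5,interpolation=cv2.INTER_CUBIC)[:300]
e=cv2.resize(s["color"][175:275,270:400],None,fx=3,fy=3,interpolation=cv2.INTER_CUBIC)
o=np.zeros((600,800,3),np.uint8)
for im,x,y in((a,0,0),(b,400,0),(d,0,300),(e,400,300)): 
    h,w=im.shape[:2]; h=min(h,300 if y else 316,600-y); w=min(w,800-x); o[y:y+h,x:x+w]=im[:h,:w]
cv2.imwrite("pics/c1.png",o[...,::-1])
E
```

```text
(array([441.4084507 , 187.71830986]), array([436, 182,  13,  12,  71], dtype=int32)) (array([208.88815789, 204.97368421]), array([203, 195,  13,  20, 152], dtype=int32))
head centre (array([ 469.83192832, -270.27909991,  127.52539383]), np.float64(0.2187865540862249))
(270, 136) [600.3 130.4 136. ]
(369, 134) [ 600.4 -103.8  136. ]
(371, 204) [ 433.8 -102.9  136. ]
(270, 205) [436.1 131.5 136. ]
```

View pics/c1.png

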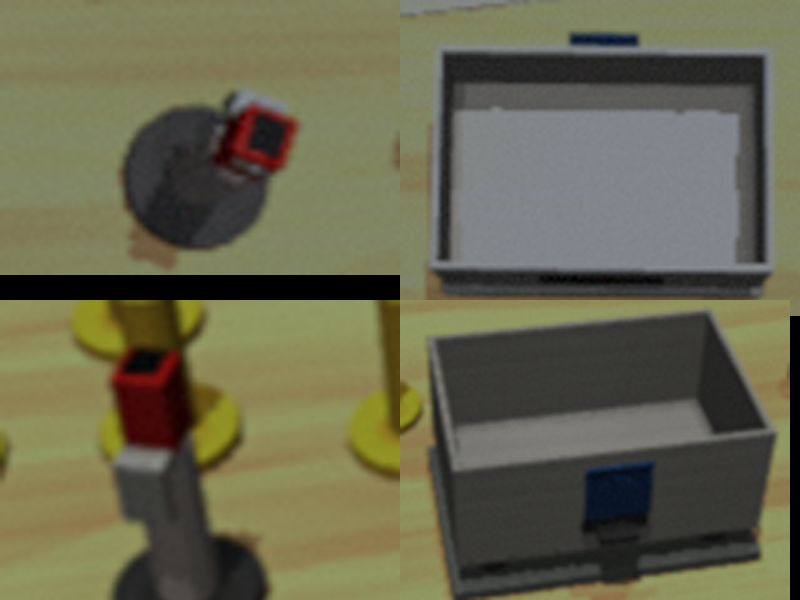

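The crop confirms the red head on the dark-footed stand, with its grey hook on the far side (c1 ~250,100). The clip (c1 604,40) sits mid far rim. The head's triangulated height is 127.5 mm against the expected 128. Moving above the probe.

```bash
python3 -m jog '[{"dx":-68.4,"dy":-8.5,"dz":-52.5},{"dx":-68.4,"dy":-8.5,"dz":-52.5},{"dx":-68.4,"dy":-8.5,"dz":-52.5},{"dx":-68.4,"dy":-8.5,"dz":-52.5},{"dx":-68.4,"dy":-8.5,"dz":-52.5},{"dx":-68.4,"dy":-8.5,"dz":-52.5},{"dx":-68.4,"dy":-8.5,"dz":-52.5},{"dx":-68.4,"dy":-8.5,"dz":-52.5},{"dx":-68.4,"dy":-8.5,"dz":-52.5},{"dx":-68.4,"dy":-8.5,"dz":-52.5},{"dx":-68.4,"dy":-8.5,"dz":-52.5},{"dx":-68.4,"dy":-8.5,"dz":-52.5},{"dx":-68.4,"dy":-8.5,"dz":-52.5},{"dx":-68.4,"dy":-8.5,"dz":-52.5},{"dx":-68.4,"dy":-8.5,"dz":-52.5},{"dx":-68.4,"dy":-8.5,"dz":-52.5},{"dx":-68.4,"dy":-8.5,"dz":-52.5},{"dx":-68.4,"dy":-8.5,"dz":-52.5}]'
python3 - <<'E'
from h import *
w=cam("wrist","w1.png"); print(w["C"],w["R"],w["f"],w["cx"],w["cy"]); print(monitor.read_state()["eef_pos"]); print("head top expected px",proj(w,[470,-270,151]),"rim corner", proj(w,[600,11,136]))
E
```

```text
[ 66.92880648 551.83811273 384.72314777] [[ 2.67376685e-01  9.63592010e-01  3.84146998e-04]
 [ 9.24787199e-01 -2.56721114e-01  2.80825400e-01]
 [ 2.70699731e-01 -7.47309104e-02 -9.59758796e-01]] 309.70691628693146 322.6317984018039 202.4931741883157
[147.09939739 529.84671951 213.1890089 ]
head top expected px (np.float64(41.250632535626664), np.float64(415.5551792543043)) rim corner (np.float64(147.42274352566002), np.float64(462.4874787051082))validation failed for argument at $[0]...
```

View pics/w1.png

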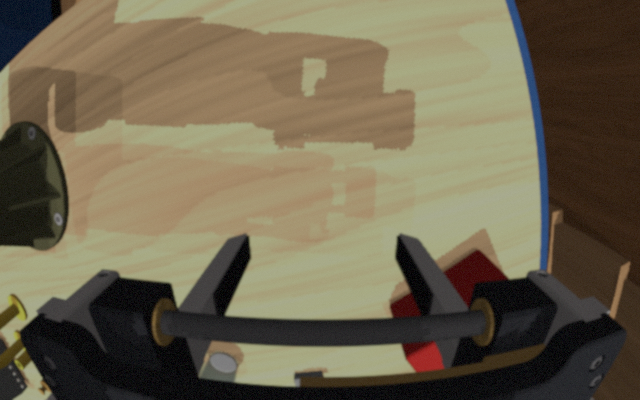

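The arm did not move: rows need all five keys. This wasted picture shows only the table near the base, with the fingertips at (240,240) and (405,240). Also, the camera sits 83 mm on the tool's +z side.

```bash
python3 -m jog '[{"grip":9.4,"dx":-68.4,"dy":-8.5,"dz":-60,"spin":0},{"grip":9.4,"dx":-68.4,"dy":-8.5,"dz":-60,"spin":0},{"grip":9.4,"dx":-68.4,"dy":-8.5,"dz":-60,"spin":0},{"grip":9.4,"dx":-68.4,"dy":-8.5,"dz":-60,"spin":0},{"grip":9.4,"dx":-68.4,"dy":-8.5,"dz":-60,"spin":0},{"grip":9.4,"dx":-68.4,"dy":-8.5,"dz":-60,"spin":0},{"grip":9.4,"dx":-68.4,"dy":-8.5,"dz":-60,"spin":0},{"grip":9.4,"dx":-68.4,"dy":-8.5,"dz":-60,"spin":0},{"grip":9.4,"dx":-68.4,"dy":-8.5,"dz":-60,"spin":0},{"grip":9.4,"dx":-68.4,"dy":-8.5,"dz":-60,"spin":0},{"grip":9.4,"dx":-68.4,"dy":-8.5,"dz":-60,"spin":0},{"grip":9.4,"dx":-68.4,"dy":-8.5,"dz":-60,"spin":0},{"grip":9.4,"dx":-68.4,"dy":-8.5,"dz":-60,"spin":0},{"grip":9.4,"dx":-68.4,"dy":-8.5,"dz":-60,"spin":0},{"grip":9.4,"dx":-68.4,"dy":-8.5,"dz":-60,"spin":0},{"grip":9.4,"dx":-68.4,"dy":-8.5,"dz":-60,"spin":0},{"grip":9.4,"dx":-68.4,"dy":-8.5,"dz":-60,"spin":0},{"grip":9.4,"dx":-68.4,"dy":-8.5,"dz":-60,"spin":0}]'
python3 - <<'E'
from h import *
w=cam("wrist","w2.png"); print(w["C"]); print(monitor.read_state()["eef_pos"],monitor.read_state()["eef_rot"]); print("head top expected px",proj(w,[470,-270,151]),"rim corner", proj(w,[600,11,136]))
E
```

```text
clock: 2.5
eef_pos: [542.2, -288.7, 298.9]
eef_rot: [-1.571, 0.0, 1.301]
wrist_force: [0.4, 0.2, -0.3]
finger_gap: 93.7
[ 461.8897288  -266.80124457  470.44588498]
[ 542.20289117 -288.73142521  298.96624782] [-1.57140652e+00  1.60045605e-04  1.30098977e+00]
head top expected px (np.float64(321.41781932610627), np.float64(122.58503979920036)) rim corner (np.float64(549.118594110268), np.float64(174.60898677274548))
```

View pics/w2.png

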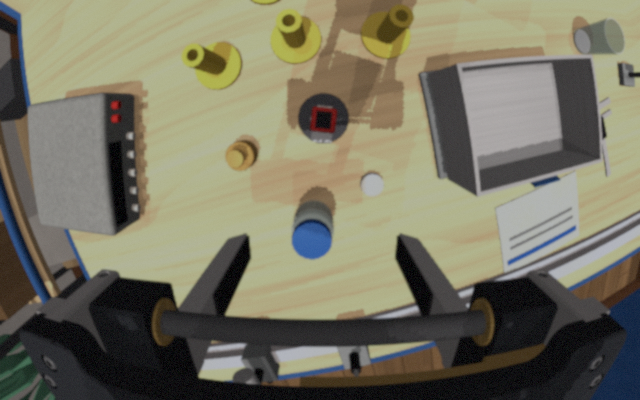

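The wrist view shows the head at (323,119) almost under the camera, with the hook below it in the picture (toward tool −z), so probe yaw is about −15°. The bath is at right with the clip at (545,182), the jar at (312,235) and the cap at (372,183). Next I measure both precisely.

Run:
```python
from h import *
w=cam("wrist")
m=np.zeros((400,640),np.uint8); m[95:145,300:345]=redmask(w["color"])[95:145,300:345]
cs,_=cv2.findContours(m,0,1); c=max(cs,key=cv2.contourArea); r=cv2.minAreaRect(c); print(r)
b=cv2.boxPoints(r); P=np.array([plane(w,*p,151)for p in b]); print(P.round(1),P.mean(0).round(1))
for i in range(4): d=P[(i+1)%4]-P[i]; print(np.hypot(*d[:2]).round(1),np.degrees(np.arctan2(d[1],d[0])).round(1))
print("jar",plane(w,312,240,100).round(),"cap",plane(w,372,183,14).round())
for p in [(605,157),(476,192),(424,72)]: print("rim",plane(w,*p,136).round(1))
print("clip", plane(w,545,182,132).round(1))
# hook: bright grey blob near
g=cv2.resize(w["color"][90:150,295:355],None,fx=6,fy=6,interpolation=cv2.INTER_CUBIC)
e=cv2.resize(w["color"][40:210,410:620],None,fx=2,fy=2,interpolation=cv2.INTER_CUBIC)
o=np.zeros((360,790,3),np.uint8); o[:,:360]=g; o[:340,365:785]=e
cv2.imwrite("pics/c2.png",o[...,::-1])
```

```text
((323.19512939453125, 119.24390411376953), (24.957529067993164, 22.96976089477539), 6.34019136428833)
[[ 473.4 -283.7  151. ]
 [ 451.4 -274.8  151. ]
 [ 460.9 -251.2  151. ]
 [ 483.  -259.9  151. ]] [ 467.2 -267.4  151. ]
23.7 158.1
25.4 68.2
23.7 -21.5
25.6 -111.9
jar [ 612. -322.  100.] cap [ 581. -221.   14.]
rim [601.6 140.3 136. ]
rim [ 593.5 -109.5  136. ]
rim [ 442.5 -145.8  136. ]
clip [610.2   5.6 132. ]
```

View pics/c2.png

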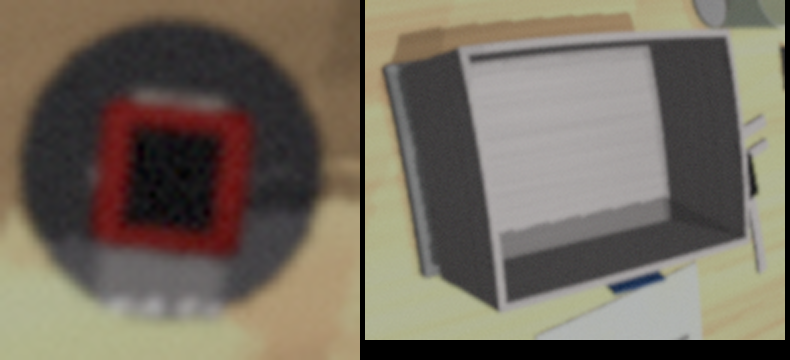

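```bash
python3 -m jog '[{"grip":9.4,"dx":0,"dy":1,"dz":2,"spin":10},{"grip":9.4,"dx":0,"dy":2,"dz":4,"spin":20},{"grip":9.4,"dx":0,"dy":3,"dz":6,"spin":30},{"grip":9.4,"dx":0.05,"dy":4,"dz":7.76,"spin":40},{"grip":9.4,"dx":0.05,"dy":5,"dz":7.76,"spin":50},{"grip":9.4,"dx":0.05,"dy":6,"dz":7.76,"spin":60},{"grip":9.4,"dx":0.05,"dy":7,"dz":7.76,"spin":70},{"grip":9.4,"dx":0.05,"dy":8,"dz":7.76,"spin":80},{"grip":9.4,"dx":0.05,"dy":9,"dz":7.76,"spin":90},{"grip":9.4,"dx":0.05,"dy":9,"dz":7.76,"spin":100},{"grip":9.4,"dx":0.05,"dy":9,"dz":7.76,"spin":110},{"grip":9.4,"dx":0.05,"dy":9,"dz":7.76,"spin":120},{"grip":9.4,"dx":0.05,"dy":9,"dz":7.76,"spin":130},{"grip":9.4,"dx":0.05,"dy":9,"dz":7.76,"spin":140},{"grip":9.4,"dx":0.05,"dy":9,"dz":7.76,"spin":150},{"grip":9.4,"dx":0.05,"dy":9,"dz":7.76,"spin":160},{"grip":9.4,"dx":0.05,"dy":9,"dz":7.76,"spin":170},{"grip":9.4,"dx":0.05,"dy":9,"dz":7.76,"spin":180},{"grip":9.4,"dx":0.05,"dy":9,"dz":7.76,"spin":185.5},{"grip":9.4,"dx":0.05,"dy":9,"dz":7.76,"spin":185.5}]'
python3 - <<'E'
from h import *
w=cam("wrist","w3.png"); s=monitor.read_state(); print(s["eef_pos"],s["eef_rot"],s["joints"][5]); 
m=redmask(w["color"]); u,v=proj(w,[467.5,-267.5,151]); print(u,v)
n,l,st,ce=cv2.connectedComponentsWithStats(m)
for i in range(1,n):
    if st[i,4]>60: print(st[i],ce[i])
E
```

```text
clock: 5.1
eef_pos: [467.6, -268.0, 208.8]
eef_rot: [-1.57, -0.0, -1.936]
wrist_force: [-0.1, 0.2, 0.4]
finger_gap: 93.9
[ 467.64562709 -268.0820168   208.70328503] [-1.57039186e+00 -7.60835298e-05 -1.93496039e+00] 1.3464723197075517
321.80592284234444 219.9255287549201
[557 185  12  10 102] [562.64705882 189.43137255]
[306 193  32  41 842] [321.82779097 211.13657957]
[555 200  12  10  97] [560.26804124 204.50515464]
[  0 312  29  73 974] [ 10.9312115  350.14168378]
```

```bash
python3 -m jog '[{"grip":9.4,"dx":0,"dy":4,"dz":0,"spin":0},{"grip":9.4,"dx":0,"dy":7,"dz":0,"spin":0},{"grip":9.4,"dx":0,"dy":8.65,"dz":0,"spin":0},{"grip":9.4,"dx":0,"dy":8.65,"dz":0,"spin":0},{"grip":2.4,"dx":0,"dy":8.65,"dz":0,"spin":0},{"grip":2.4,"dx":0,"dy":8.65,"dz":0,"spin":0},{"grip":2.4,"dx":0,"dy":8.65,"dz":0,"spin":0},{"grip":2.4,"dx":0,"dy":8.65,"dz":0,"spin":0},{"grip":2.4,"dx":0,"dy":8.65,"dz":0,"spin":0},{"grip":2.4,"dx":0,"dy":8.65,"dz":0,"spin":0},{"grip":2.4,"dx":0,"dy":8.65,"dz":0,"spin":0}]' 50
```

```text
clock: 6.52
eef_pos: [467.7, -268.4, 121.9]
eef_rot: [-1.571, 0.0, -1.938]
wrist_force: [0.2, 1.2, 0.2]
finger_gap: 27.4
```

```bash
python3 -m jog '[{"grip":2.0,"dx":0,"dy":0,"dz":0,"spin":0},{"grip":2.0,"dx":0,"dy":0,"dz":0,"spin":0},{"grip":2.0,"dx":0,"dy":0,"dz":0,"spin":0},{"grip":2.0,"dx":0,"dy":-1,"dz":0,"spin":0},{"grip":2.0,"dx":0,"dy":-2,"dz":0,"spin":0},{"grip":2.0,"dx":0,"dy":-4,"dz":0,"spin":0},{"grip":2.0,"dx":0,"dy":-7,"dz":0,"spin":0},{"grip":2.0,"dx":0,"dy":-10,"dz":0,"spin":0},{"grip":2.0,"dx":0,"dy":-13,"dz":0,"spin":0},{"grip":2.0,"dx":0,"dy":-15,"dz":0,"spin":0},{"grip":2.0,"dx":0,"dy":-15,"dz":0,"spin":0}]' 50
python3 - <<'E'
from h import *
w=cam("wrist","w4.png"); s=monitor.read_state(); print(s["eef_pos"],s["eef_rot"],s["wrist_force"],s["finger_gap"])
E
```

```text
clock: 7.9
eef_pos: [468.0, -268.6, 273.7]
eef_rot: [-1.568, -0.001, -1.938]
wrist_force: [0.2, -0.4, -1.7]
finger_gap: 25.9
[ 467.64445678 -268.37365033  272.24791964] [-1.56988624e+00 -2.11933704e-04 -1.93756037e+00] [ 0.15876105 -0.05989117 -1.31457678] 25.932651651764253
```

View pics/w4.png

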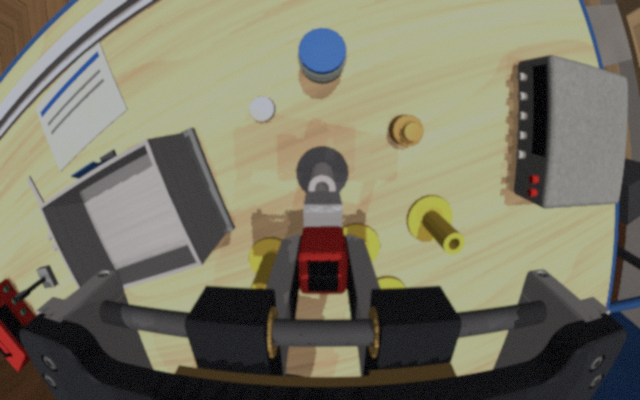

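The picture shows the probe held between the fingers, with the red head at (323,260), the bridge at (323,215) and the empty stand at (322,172). Next I carry it to above the far rim, keeping height, and turn to yaw −90°.

```bash
python3 -m jog '[{"grip":2.0,"dx":-4,"dy":0,"dz":0,"spin":-3},{"grip":2.0,"dx":-9,"dy":0,"dz":0.2,"spin":-7},{"grip":2.0,"dx":-14,"dy":0,"dz":0.4,"spin":-12},{"grip":2.0,"dx":-19,"dy":0,"dz":0.6,"spin":-17},{"grip":2.0,"dx":-24,"dy":0,"dz":0.68,"spin":-21},{"grip":2.0,"dx":-28,"dy":0,"dz":0.68,"spin":-21},{"grip":2.0,"dx":-30.3,"dy":0,"dz":0.68,"spin":-21},{"grip":2.0,"dx":-30.3,"dy":0,"dz":0.68,"spin":-21},{"grip":2.0,"dx":-30.3,"dy":0,"dz":0.68,"spin":-21},{"grip":2.0,"dx":-30.3,"dy":0,"dz":0.68,"spin":-21}]' 50
python3 - <<'E'
from h import *
w=cam("wrist","w5.png"); s=monitor.read_state(); print(s["eef_pos"],s["eef_rot"],s["wrist_force"],s["finger_gap"])
print("C",w["C"]); T=s["eef_pos"]
for n,o in dict(bridge_outL=(27,12,6-17),bridge_outR=(27,-12,6-17),tipL=(27,12,-47),tipR=(27,-12,-47),headtopF=(13,0,29)).items(): print(n,np.round(proj(w,T+np.array(o)),1))
for p in [(600,12,136),(600,37,132),(600,-13,132),(600,132,136),(600,-108,136)]: print(p,np.round(proj(w,p),1))
E
python3 - <<'E'
import cv2
i=cv2.imread("pics/w5.png"); cv2.imwrite("pics/w5b.png",cv2.resize(i[100:310,200:440],(720,600)[:2] and None,fx=2.8,fy=2.8,interpolation=cv2.INTER_CUBIC))
E
```

```text
clock: 9.2
eef_pos: [582.4, 11.1, 271.8]
eef_rot: [-1.571, -0.0, -1.572]
wrist_force: [-0.3, -0.2, -0.2]
finger_gap: 25.8
[582.45829698  11.17459577 271.92378106] [-1.57089124e+00 -7.32453505e-05 -1.57218512e+00] [ 0.43440122 -0.04051691 -1.32776664] 25.5056275628751
C [663.52908547  10.94921524 443.39809695]
bridge_outL [303.2 203.5]
bridge_outR [342.2 203.4]
tipL [306.2 189.4]
tipR [339.2 189.4]
headtopF [322.6 252.3]
(600, 12, 136) [322.  177.3]
(600, 37, 132) [297.7 176.6]
(600, -13, 132) [346.3 176.6]
(600, 132, 136) [208.9 178.6]
(600, -108, 136) [435.3 178.3]
```

View pics/w5b.png

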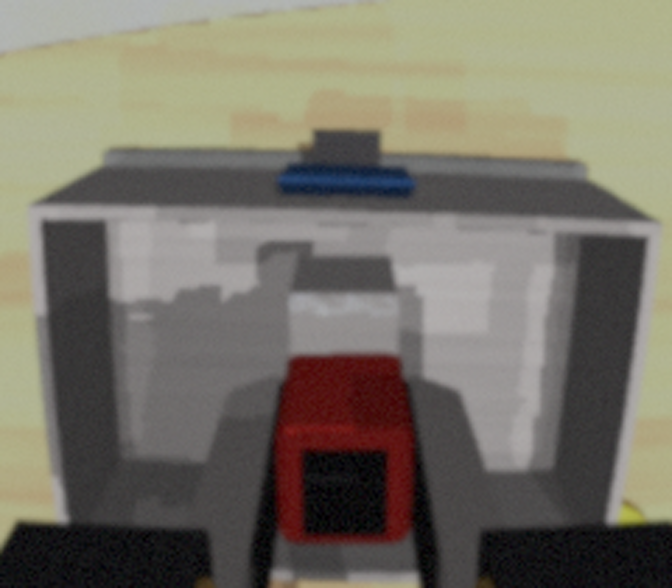

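The view shows the whole far rim. Its outer edge runs crop (35,206)–(660,220), the clip (280–413,180), the bridge edge at (290–400,293) and the tongue tip at y≈255. I'll fit the edges at sub-pixel in this same picture.

```bash
cat > fit.py <<'E'
from h import *
def edge(g,u,v0,v1):   # strongest dark->bright step going down
    p=g[v0:v1,u]; d=np.gradient(p); k=int(np.argmax(d[1:-1]))+1
    a,b,c=d[k-1:k+2]; o=0.5*(a-c)/(a-2*b+c) if a-2*b+c else 0
    return v0+k+np.clip(o,-1,1)
def rim(w,us,v0,v1,z=136):
    g=cv2.GaussianBlur(cv2.cvtColor(w["color"],cv2.COLOR_RGB2GRAY),(5,1),0).astype(float)
    P=np.array([plane(w,u,edge(g,u,v0,v1),z)[:2] for u in us])
    for _ in range(3):
        c=np.polyfit(P[:,1],P[:,0],1); r=P[:,0]-np.polyval(c,P[:,1]); P=P[abs(r)<max(1,2*r.std())]
    return c,r.std(),len(P)
E
python3 - <<'E'
from fit import *
w=cam("wrist"); s=monitor.read_state(); T=s["eef_pos"]
c,sd,n=rim(w,[*range(220,295),*range(352,428)],165,187); print("rim x at y=11",np.polyval(c,11),"slope deg",np.degrees(np.arctan(c[0])),sd,n)
g=cv2.GaussianBlur(cv2.cvtColor(w["color"],cv2.COLOR_RGB2GRAY),(5,1),0).astype(float)
P=np.array([plane(w,u,edge(g,u,198,211),T[2]-11) for u in range(308,340)]); q=np.polyfit(P[:,1],P[:,0],1)
print("hook outer edge x-T",np.median(P[:,0])-T[0],"slope",np.degrees(np.arctan(q[0])))
h=cv2.cvtColor(w["color"],cv2.COLOR_RGB2HSV); m=(h[...,0]>100)&(h[...,0]<130)&(h[...,1]>120); m[:150]=0;m[185:]=0
v,u=np.nonzero(m); k=(u>270)&(u<380); v,u=v[k],u[k]; print("clip px",u.min(),u.max(),v.min(),v.max())
L,R,B=plane(w,u.min()-.5,np.median(v),132),plane(w,u.max()+.5,np.median(v),132),plane(w,323,v.min(),132); print("clip",L,R,B)
E
```

```text
rim x at y=11 602.9020644027969 slope deg 1.7135947592762475 0.11456814910001845 151
hook outer edge x-T 26.638896767717938 slope 0.2347836574445546
clip px 300 347 159 169
clip [613.20236624  34.95555358 132.        ] [613.16113382 -13.9240654  132.        ] [618.25090421  11.02205055 132.        ]
```

Rim edge: x=602.9 at the clip, yaw −1.7°. Clip width reads 49 mm (50 given), centred at y≈10.6. Hook corner is at TCP+21.5. I'll descend until the tongue tip is just above the rim, then measure again.

```bash
python3 -m jog '[{"grip":2.0,"dx":0.03,"dy":2,"dz":0,"spin":1.6},{"grip":2.0,"dx":0.03,"dy":4,"dz":0,"spin":1.6},{"grip":2.0,"dx":0.03,"dy":6,"dz":0,"spin":1.6},{"grip":2.0,"dx":0.03,"dy":7.5,"dz":0,"spin":1.6},{"grip":2.0,"dx":0.03,"dy":8.3,"dz":0,"spin":1.6},{"grip":2.0,"dx":0.03,"dy":8.3,"dz":0,"spin":1.6},{"grip":2.0,"dx":0.03,"dy":8.3,"dz":0,"spin":1.6},{"grip":2.0,"dx":0.03,"dy":8.3,"dz":0,"spin":1.6}]' 50
python3 - <<'E'
from fit import *
w=cam("wrist","w6.png"); s=monitor.read_state(); T=s["eef_pos"]; print(T,s["eef_rot"],s["wrist_force"],w["C"])
for p in [(603,131,136),(603,11,136),(603,-109,136),(*(T[:2]+[27,0]),T[2]-11),(*(T[:2]+[27,0]),T[2]-47)]: print(np.round(proj(w,p),1))
i=cv2.imread("pics/w6.png"); cv2.imwrite("pics/w6b.png",cv2.resize(i[90:290,220:430],None,fx=3,fy=3,interpolation=cv2.INTER_CUBIC))
E
```

```text
clock: 10.3
eef_pos: [582.9, 11.8, 189.5]
eef_rot: [-1.57, -0.0, -1.599]
wrist_force: [0.3, 0.1, -1.4]
finger_gap: 25.5
[582.82056582  11.72898589 189.42945098] [-1.57003469e+00 -4.33636937e-05 -1.59895069e+00] [ 0.1105531  -0.1351156  -1.65966948] [663.7448868    9.35717996 361.21986332]
[176.4 200.6]
[323.  196.2]
[470.6 192.7]
[321.6 203.5]
[321.8 189.5]
```

View pics/w6b.png

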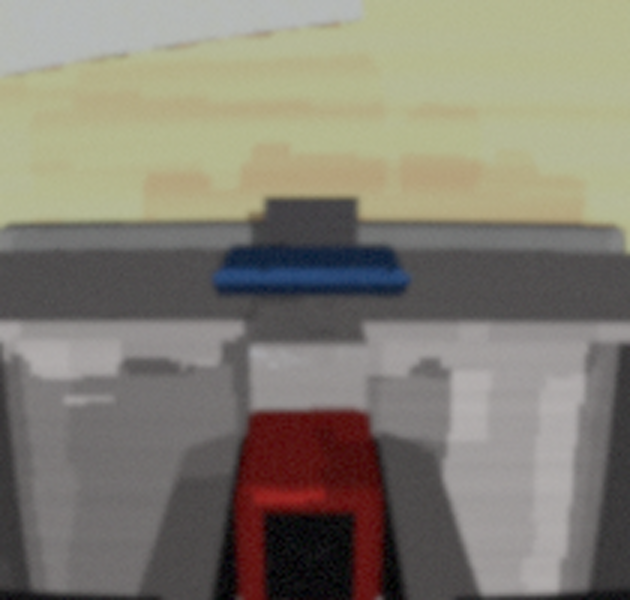

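The tongue (crop 245–370, y≈300–342) stands just over the rim line (y≈320), centred under the clip (215–405). The predicted pixels agree within 0.5 px. One more rim fit in this closer view.

Run:
```python
from fit import *
w=cam("wrist"); s=monitor.read_state(); T=s["eef_pos"]
us=[*range(232,295),*range(350,412)]
c,sd,n=rim(w,us,186,208); print("rim x at y=11",np.polyval(c,11),np.degrees(np.arctan(c[0])),sd,n)
g=cv2.GaussianBlur(cv2.cvtColor(w["color"],cv2.COLOR_RGB2GRAY),(5,1),0).astype(float)
e=[edge(g,u,199,211) for u in range(308,338)]; P=np.array([plane(w,u,v,T[2]-11) for u,v in zip(range(308,338),e)])
print("hook out",np.median(P[:,0])-T[0],np.polyfit(P[:,1],P[:,0],1)[0]*57.3,np.median(e),T)
```

```text
rim x at y=11 602.7467241928179 1.793308351315678 0.07072786697421585 125
hook out 26.6878731534365 1.3655302216784975 203.95804195804197 [582.77960233  11.7239141  189.32203494]
```

```bash
python3 -m jog '[{"grip":2.0,"dx":0,"dy":0.5,"dz":-0.03,"spin":0},{"grip":2.0,"dx":0,"dy":1.0,"dz":-0.03,"spin":0},{"grip":2.0,"dx":0,"dy":1.4,"dz":-0.03,"spin":0},{"grip":2.0,"dx":0,"dy":1.7,"dz":-0.03,"spin":0},{"grip":2.0,"dx":0,"dy":1.7,"dz":-0.03,"spin":0}]' 60; python3 -m jog '[{"grip":2.0,"dx":0,"dy":0.3,"dz":0,"spin":0},{"grip":2.0,"dx":0,"dy":0.6,"dz":0,"spin":0},{"grip":2.0,"dx":0,"dy":0.6,"dz":0,"spin":0},{"grip":2.0,"dx":0,"dy":0.6,"dz":0,"spin":0}]'
```

```text
clock: 11.02
eef_pos: [582.3, 11.7, 171.7]
eef_rot: [-1.571, -0.0, -1.599]
wrist_force: [-0.3, -0.9, -0.7]
finger_gap: 25.9
clock: 11.52
eef_pos: [582.3, 11.7, 166.0]
eef_rot: [-1.571, -0.0, -1.599]
wrist_force: [-2.5, 0.5, -0.4]
finger_gap: 25.7
```

```bash
for i in 1 2 3; do python3 -m jog '[{"grip":2.0,"dx":0,"dy":0.15,"dz":0,"spin":0},{"grip":2.0,"dx":0,"dy":0.3,"dz":0,"spin":0},{"grip":2.0,"dx":0,"dy":0.3,"dz":0,"spin":0},{"grip":2.0,"dx":0,"dy":0.3,"dz":0,"spin":0}]'|egrep 'pos|force'; done
```

```text
eef_pos: [582.3, 11.7, 163.0]
wrist_force: [-2.9, -0.6, 2.3]
eef_pos: [582.3, 11.7, 159.9]
wrist_force: [-2.5, 0.8, 2.5]
eef_pos: [582.2, 11.7, 156.7]
wrist_force: [-4.7, -0.2, 0.2]
```

```bash
for i in 1 2 3; do python3 -m jog '[{"grip":2.0,"dx":0,"dy":0.1,"dz":0,"spin":0},{"grip":2.0,"dx":0,"dy":0.2,"dz":0,"spin":0},{"grip":2.0,"dx":0,"dy":0.2,"dz":0,"spin":0}]'|egrep 'pos|force'; done
python3 - <<'E'
from h import *
w=cam("wrist","w7.png"); s=monitor.read_state(); print(s["eef_pos"],s["wrist_force"])
i=cv2.imread("pics/w7.png"); cv2.imwrite("pics/w7b.png",cv2.resize(i[130:270,220:430],None,fx=3,fy=3,interpolation=cv2.INTER_CUBIC))
for z in (136,130,124): print(z,np.round(proj(w,(602.8,30,z)),1))
E
```

```text
eef_pos: [582.3, 11.7, 154.8]
wrist_force: [-2.7, 0.4, -0.3]
eef_pos: [582.3, 11.7, 152.8]
wrist_force: [-3.4, 0.4, 0.0]
eef_pos: [582.4, 11.7, 151.0]
wrist_force: [-4.4, -0.3, 1.6]
[582.40776355  11.70775144 151.04385033] [-4.61779874 -0.716926    1.07229036]
136 [293.2 212.4]
130 [294.  209.5]
124 [294.8 206.8]
```

View pics/w7b.png

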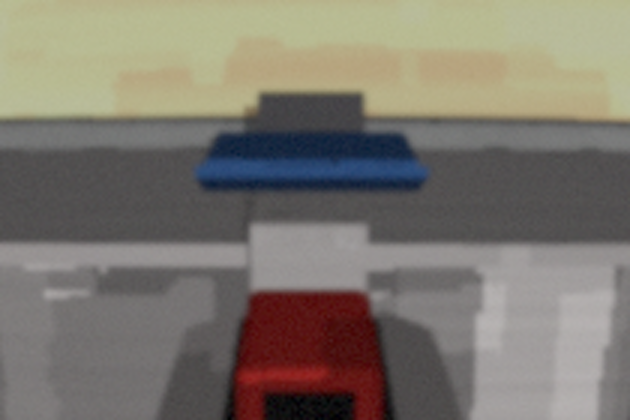

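The rim edge sits at crop y≈242, i.e. sunk about 3 mm, and the bridge (y≈223 outer edge) is practically on it with the tongue behind the clip. Continuing the push in small steps while watching force.

```bash
for i in 1 2 3; do python3 -m jog '[{"grip":2.0,"dx":0,"dy":0.1,"dz":0,"spin":0},{"grip":2.0,"dx":0,"dy":0.2,"dz":0,"spin":0},{"grip":2.0,"dx":0,"dy":0.2,"dz":0,"spin":0}]'|egrep 'pos|force'; done
```

```text
eef_pos: [582.4, 11.7, 149.2]
wrist_force: [-5.3, 0.9, 5.1]
eef_pos: [582.4, 11.7, 147.5]
wrist_force: [-7.5, -0.2, 8.1]
eef_pos: [582.4, 11.7, 145.9]
wrist_force: [-9.2, 0.1, 11.5]
```

```bash
for i in 1 2; do python3 -m jog '[{"grip":2.0,"dx":0,"dy":0,"dz":-0.03,"spin":0},{"grip":2.0,"dx":0,"dy":0,"dz":-0.03,"spin":0},{"grip":2.0,"dx":0,"dy":0,"dz":-0.03,"spin":0}]'|egrep 'pos|rot|force'; done; python3 -c "
from cell import monitor; s=monitor.read_state(); print(s['moment'],s['eef_rot'])"
```

```text
eef_pos: [582.4, 11.7, 146.0]
eef_rot: [-1.569, -0.0, -1.599]
wrist_force: [-7.8, 1.5, 11.3]
eef_pos: [582.4, 11.7, 146.1]
eef_rot: [-1.568, -0.0, -1.599]
wrist_force: [-5.5, 0.3, 11.0]
[-0.00610053  1.17341763 -0.01671061] [-1.56847186e+00 -2.63347622e-05 -1.59899090e+00]
```

```bash
python3 -m jog '[{"grip":2.0,"dx":0,"dy":0.1,"dz":-0.03,"spin":0},{"grip":2.0,"dx":0,"dy":0.15,"dz":-0.05,"spin":0},{"grip":2.0,"dx":0,"dy":0.15,"dz":-0.05,"spin":0},{"grip":2.0,"dx":0,"dy":0.15,"dz":-0.05,"spin":0}]'|egrep 'pos|force'; python3 -m jog '[{"grip":2.0,"dx":0,"dy":0.1,"dz":-0.02,"spin":0},{"grip":2.0,"dx":0,"dy":0.1,"dz":-0.03,"spin":0},{"grip":2.0,"dx":0,"dy":0.1,"dz":-0.03,"spin":0}]'|egrep 'pos|force'
```

```text
eef_pos: [582.3, 11.7, 145.1]
wrist_force: [-4.1, 0.7, 12.2]
eef_pos: [582.3, 11.7, 144.4]
wrist_force: [-3.2, 0.3, 13.9]
```

```bash
python3 -m jog '[{"grip":2.0,"dx":0,"dy":0.06,"dz":-0.01,"spin":0},{"grip":2.0,"dx":0,"dy":0.13,"dz":-0.02,"spin":0},{"grip":2.0,"dx":0,"dy":0.13,"dz":-0.02,"spin":0},{"grip":2.0,"dx":0,"dy":0.13,"dz":-0.02,"spin":0},{"grip":2.0,"dx":0,"dy":0.13,"dz":-0.02,"spin":0}]'|egrep 'pos|force'
python3 - <<'E'
from fit import *
w=cam("wrist","w8.png"); s=monitor.read_state(); T=s["eef_pos"]; print(T,s["eef_rot"],s["wrist_force"])
for z in np.arange(122,137,2.): 
    c,sd,n=rim(w,[*range(240,295),*range(350,405)],202,222,z); print(z,np.polyval(c,11).round(2),sd.round(2))
g=cv2.cvtColor(w["color"],cv2.COLOR_RGB2GRAY).astype(float)
e=[edge(g,u,198,211) for u in range(308,338)];print(np.median(e)); print("hook out",np.median([plane(w,u,v,T[2]-11)[0]-T[0] for u,v in zip(range(308,338),e)]))
E
```

```text
eef_pos: [582.2, 11.7, 143.3]
wrist_force: [-3.2, 1.3, 15.0]
[582.24429564  11.73421671 143.34671018] [-1.56555394e+00 -2.63755507e-05 -1.59899012e+00] [-2.0704874  -0.14017138 13.94333909]
122.0 601.26 0.06
124.0 601.89 0.06
126.0 602.52 0.06
128.0 603.15 0.06
130.0 603.79 0.06
132.0 604.42 0.06
134.0 605.05 0.06
136.0 605.68 0.06
203.88675213675214
hook out 26.68124056809188
```

Rim has sunk to z≈126.7 with the hook corner at 126.3 (±1), so it is home with no slip. Finishing the push at about 17.5 N and holding.

```bash
python3 -m jog '[{"grip":2.0,"dx":0,"dy":0.05,"dz":-0.01,"spin":0},{"grip":2.0,"dx":0,"dy":0.11,"dz":-0.02,"spin":0},{"grip":2.0,"dx":0,"dy":0.11,"dz":-0.02,"spin":0},{"grip":2.0,"dx":0,"dy":0.11,"dz":-0.02,"spin":0},{"grip":2.0,"dx":0,"dy":0.11,"dz":-0.02,"spin":0},{"grip":2.0,"dx":0,"dy":0.11,"dz":-0.02,"spin":0},{"grip":2.0,"dx":0,"dy":0.11,"dz":-0.02,"spin":0}]'|egrep 'pos|force'; python3 -m jog '[{"grip":2.0,"dx":0,"dy":0,"dz":0,"spin":0},{"grip":2.0,"dx":0,"dy":0,"dz":0,"spin":0}]'|egrep 'pos|rot|force'
```

```text
eef_pos: [582.2, 11.8, 142.5]
wrist_force: [-3.2, -0.1, 17.5]
eef_pos: [582.2, 11.7, 142.5]
eef_rot: [-1.565, -0.0, -1.599]
wrist_force: [-2.5, -0.9, 15.8]
```

```bash
python3 -m jog '[{"grip":2.0,"dx":0,"dy":-0.15,"dz":0,"spin":0},{"grip":2.0,"dx":0,"dy":-0.3,"dz":0,"spin":0},{"grip":2.0,"dx":0,"dy":-0.45,"dz":0,"spin":0},{"grip":2.0,"dx":0,"dy":-0.6,"dz":0,"spin":0},{"grip":2.0,"dx":0,"dy":-0.6,"dz":0,"spin":0},{"grip":2.0,"dx":0,"dy":-0.6,"dz":0,"spin":0}]'|egrep 'pos|rot|force'
```

```text
eef_pos: [582.1, 11.7, 147.5]
eef_rot: [-1.566, -0.0, -1.599]
wrist_force: [2.1, 0.2, 8.4]
```

```bash
python3 -m jog '[{"grip":2.0,"dx":0,"dy":-0.1,"dz":0.02,"spin":0},{"grip":2.0,"dx":0,"dy":-0.2,"dz":0.03,"spin":0},{"grip":2.0,"dx":0,"dy":-0.28,"dz":0.03,"spin":0},{"grip":2.0,"dx":0,"dy":-0.28,"dz":0.03,"spin":0},{"grip":2.0,"dx":0,"dy":-0.28,"dz":0.03,"spin":0}]'|egrep 'pos|rot|force'
```

```text
eef_pos: [581.2, 11.8, 149.1]
eef_rot: [-1.57, -0.0, -1.599]
wrist_force: [0.3, 0.7, 4.6]
```

```bash
python3 -m jog '[{"grip":2.0,"dx":0,"dy":-0.08,"dz":0,"spin":0},{"grip":2.0,"dx":0,"dy":-0.08,"dz":0,"spin":0},{"grip":5,"dx":0,"dy":-0.08,"dz":0,"spin":0},{"grip":5,"dx":0,"dy":-0.08,"dz":0,"spin":0},{"grip":5,"dx":0,"dy":-0.08,"dz":0,"spin":0},{"grip":5,"dx":0,"dy":-0.08,"dz":0,"spin":0},{"grip":5,"dx":0,"dy":-0.08,"dz":0,"spin":0},{"grip":5,"dx":0,"dy":-0.08,"dz":0,"spin":0}]' 3
python3 -m jog '[{"grip":6,"dx":0,"dy":-1,"dz":0,"spin":0},{"grip":6,"dx":0,"dy":-3,"dz":0,"spin":0},{"grip":6,"dx":0,"dy":-6,"dz":0,"spin":0},{"grip":6,"dx":0,"dy":-9,"dz":0,"spin":0},{"grip":6,"dx":0,"dy":-12,"dz":0,"spin":0},{"grip":6,"dx":0,"dy":-12,"dz":0,"spin":0},{"grip":6,"dx":0,"dy":-12,"dz":0,"spin":0}]'
python3 - <<'E'
from h import *
w=cam("wrist","w9.png");s=cam("scene"); st=monitor.read_state(); print(st["eef_pos"],st["wrist_force"])
a=cv2.resize(w["color"][100:280,220:430],None,fx=2.5,fy=2.5,interpolation=cv2.INTER_CUBIC)[:400,:400]
a=cv2.resize(w["color"][110:260,240:400],None,fx=2.5,fy=2.5,interpolation=cv2.INTER_CUBIC)
b=cv2.resize(s["color"][170:270,290:390],None,fx=3.75,fy=3.75,interpolation=cv2.INTER_CUBIC)
cv2.imwrite("pics/w9b.png",np.hstack([a,b])[...,::-1])
E
```

```text
clock: 21.12
eef_pos: [580.8, 11.8, 149.6]
eef_rot: [-1.571, -0.0, -1.599]
wrist_force: [-1.3, 0.1, -0.2]
finger_gap: 49.9
clock: 22.0
eef_pos: [580.6, 11.8, 268.9]
eef_rot: [-1.572, 0.0, -1.599]
wrist_force: [-0.4, 0.0, -0.8]
finger_gap: 60.3
[580.53424492  11.78739898 268.53816272] [-0.39579431 -0.03574253  0.91907945]
```

View pics/w9b.png

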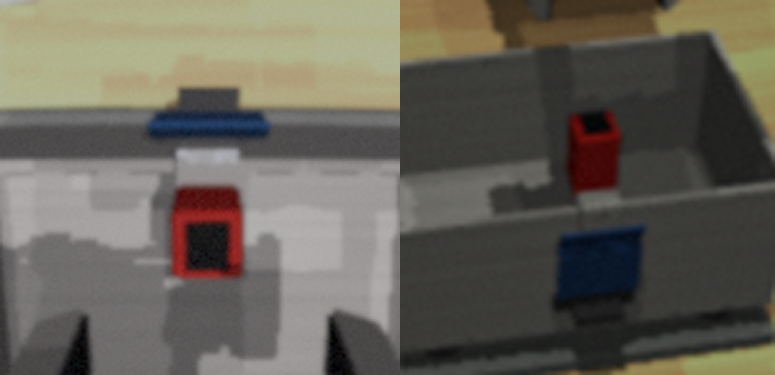

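Probe released and hanging on the rim: head at crop (208,235), bridge over the rim (208,165), tongue behind the clip (210,125), with open fingers clear. A numeric check of tilt and seating before hand-in.

Run:
```python
from fit import *
w=cam("wrist"); g=cv2.cvtColor(w["color"],cv2.COLOR_RGB2GRAY).astype(float)
us=range(314,334); e=[edge(g,u,160,180) for u in us]; ev=np.median(e); print("bridge edge px",ev)
c,sd,n=rim(w,[*range(245,305),*range(345,400)],160,182,136); print("rim x(z=136)",np.polyval(c,11))
c,sd,n=rim(w,[*range(245,305),*range(345,400)],160,182,135); print("rim x(z=135)",np.polyval(c,11))
for z in (140,141,142,143,145): print("bridge outer x if top z",z,plane(w,323,ev,z)[0].round(2))
m=redmask(w["color"]); m[:170]=0;m[230:]=0;m[:,:300]=0;m[:,345:]=0
v,u=np.nonzero(m); print("red",u.min(),u.max(),v.min(),v.max())
x0=602.75
for n,p in dict(topfar=(x0-9,11,182-1),topnear=(x0-35,11,181),foot=(x0-9,11,141)).items(): print(n,np.round(proj(w,p),1))
t=cam("top"); s=cam("scene")
def cen(c,x0,x1,y0,y1):
    m=np.zeros((400,640),np.uint8); m[y0:y1,x0:x1]=redmask(c["color"])[y0:y1,x0:x1]; v,u=np.nonzero(m); return (u.mean(),v.mean()),len(u)
a,b=cen(w,300,345,170,230),cen(s,325,370,190,230); print(a,b,"head centre",tri(w,a[0],s,b[0]))
```

```text
bridge edge px 168.96574987026466
rim x(z=136) 603.1104724731521
rim x(z=135) 602.9170028590443
bridge outer x if top z 140 607.81
bridge outer x if top z 141 607.99
bridge outer x if top z 142 608.17
bridge outer x if top z 143 608.35
bridge outer x if top z 145 608.72
red 309 336 186 220
topfar [323.3 193.4]
topnear [324.1 221.7]
foot [323.3 183.1]
((np.float64(322.053882725832), np.float64(200.88431061806656)), 631) ((np.float64(341.615763546798), np.float64(211.0295566502463)), 203) head centre (array([579.50200937,  13.35952229, 153.61101186]), np.float64(1.6912462867000086))
```

```bash
python3 -c "
from cell import ticket; print(ticket.sign_off())"
```

```text
the job is handed in; nothing more can be done
None
```

The probe is hanging on the bath's far rim, with its rod inside and its tongue between the wall and the clip. I released it and handed the job in at about 22 s on the robot's clock; no verdict is reported. I viewed 9 pictures, one of them wasted because my first move was refused.

**Press:** I pushed it home and held it for about 1 s at roughly 17–18 N net of the probe's weight (wrist reading 15.8–17.5 N). The bath sank about 9 mm. The worst combined wrist force during the push was about 18 N. Near 12 N of push a sideways force built up to 9 N, and I eased it by shifting the tool slightly.

**Last checks:**
- **Seating:** while pressed, the rim was at z ≈ 126.7 mm and the hook corner at about 126.3 mm, so the hook was flush. After release, the bridge edge put the hook corner at x ≈ 603.1 mm, against 603.0 mm for the rim. I did not separately measure the seating height after release.
- **Upright:** the head's top is within about 1 px of its upright position.
- **Clear of the robot:** the gripper is about 120 mm above the bath and touches nothing.

**One disagreement:** a rough two-view check of the head's centre after release gave z ≈ 154 mm, about 5 mm below the ≈158 mm expected, with 1.7 mm ray mismatch. I took this as bias, because the two cameras see different red faces; the bridge-edge check fits proper seating.

I did not re-measure the positions of the loose objects afterwards.

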